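Put the bench-mounted gear lever into third

TASK

The gear lever on the bench-mounted shift unit stands in neutral, left of the right-hand lane. Without gripping it, push its knob with the fingertips or the outside of the fingers: across to the right until it stops in the right-hand lane, then forward (away from you) until it is fully home in third, going into no other gear on the way. Do not pull up the ring under the knob, disturb nothing else on the bench, and leave the lever standing there untouched.

Things in the scene. Friction and masses are not known exactly. Their poses are not given: they have to be found in the camera images.
- shifter: gear-shift unit bolted to the bench: dark steel base plate 220 x 180 x 10 mm, black housing 114 x 96 mm up to 100 mm, aluminium gate plate on top (to 104 mm). Origin: centre of the base plate's underside, on the bench. x axis points forward (away from the driver, who is where the robot stands), y left, z up
- gate (a point): centre of the H-shaped gate, on the plate's top. Two lanes run forward and back: left lane first (forward) and second (back), right lane third (forward) and fourth (back), joined half-way by a crosswise neutral channel. At knob height the lane centres are 35 mm left and right of the unit's middle
- pivot (a point): point about which the lever swings both ways, 32 mm above the bench on the unit's z axis, inside the housing; the knob centre stays 175 mm from it
- knob (a point): centre of the black lever knob, a rounded block 44 x 44 x 40 mm (its faces look along the unit's axes when the lever is upright) on a 10 mm steel rod; with the lever upright it is 207 mm above the bench
- select (a joint): sideways swing of the lever, rad: -0.2 in the left lane, +0.2 in the right lane, both hard stops. Stays where it is left (friction, about 2 N at the knob, no spring). Forward-back travel is blocked by the gate except within about 0.03 rad of either lane
- shift (a joint): forward-back swing of the lever, rad: 0 neutral, +0.32 fully forward (hard stop), -0.32 fully back (hard stop). About 56 mm of knob travel each way; stays where it is left (friction, about 2 N at the knob, no spring); about 0.03 rad of play in neutral
- collar (a joint): pull-up lockout collar, a grey ring 32 mm across on the rod; its top is 33 mm below the knob centre; joint value is its lift in m, 0 at rest, spring-loaded down with about 3 N
- knob_front: the forward face of the knob, a slab 36 mm wide and high that is part of the lever; origin in its middle, 19 mm from the knob centre
- knob_back: the near face of the knob, a slab 36 mm wide and high that is part of the lever; origin in its middle, 19 mm from the knob centre
- knob_left: the left face of the knob, a slab 36 mm wide and high that is part of the lever; origin in its middle, 19 mm from the knob centre
- knob_right: the right face of the knob, a slab 36 mm wide and high that is part of the lever; origin in its middle, 19 mm from the knob centre
- bolt: steel hex bolt, 50 mm tall, standing on its 26 mm head on the near left part of the shifter's base plate; origin at its foot (bystander)
- socket: short steel tube, 32 mm across, 30 mm tall, on the far right part of the base plate; origin at its foot (bystander)
- driver: screwdriver, 210 mm, lying on the bench (bystander)
- spanner: open-ended spanner, 190 mm, lying on the bench (bystander)
- roller: dark steel ring, 84 mm across, 36 mm tall, on the bench (bystander)
- cap: round rubber cap, 52 mm across, 22 mm tall, on the bench (bystander)
- hammer: hammer, 280 mm, lying on the bench (bystander)

How it is judged:
On the way, in this order (a step that is already met when the one before it is completed fails the run):
1. the lever is across in the right-hand lane, still in neutral (value of joint select above 0.15 rad and value of joint shift between -0.1 and 0.1 rad), for 0.1 s.
2. the lever is fully forward in third (value of joint shift above 0.28 rad and value of joint select above 0.15 rad), for 0.2 s.
At the end, for the whole second after the job is handed in: The lever rests in third: shift joint above 0.28 rad (stop at 0.32) and select joint above 0.15 rad (stop at 0.2), at rest; the collar is down (under 4 mm) and every bystander is within 20 mm of its start (all of step 2 and velocity of joint shift between -0.03 and 0.03 rad/s and velocity of joint select between -0.03 and 0.03 rad/s and value of joint collar below 0.004 m and distance of each of bolt, socket, driver, spanner, roller, cap, hammer from where it was at the start of the episode below 0.02 m); the robot touches nothing.
It fails at once if the lever goes into first (value of joint shift above 0.1 rad and value of joint select below 0.1 rad).
It fails at once if the lever goes into second or fourth (value of joint shift below -0.1 rad).
It fails at once if the knob is gripped (the fingers press on two opposite faces at once) ((contact force between the fingers and knob_front above 0.5 N and contact force between the fingers and knob_back above 0.5 N) or (contact force between the fingers and knob_left above 0.5 N and contact force between the fingers and knob_right above 0.5 N)).
It fails at once if the collar under the knob is pulled up by more than 5 mm (value of joint collar above 0.005 m).
It fails at once if a bystander is moved by more than 20 mm (distance of any of bolt, socket, driver, spanner, roller, cap, hammer from where it was at the start of the episode above 0.02 m).
It also fails if it takes over 40 s, if anything falls off the work surface, if the arm or the gripper's body presses on something with over 40 N, if the wrist force passes 120 N, or if a joint passes its speed limit or range.

ROBOT

A 6-joint arm with a two-finger parallel gripper is mounted at the origin on the work surface. World frame = base frame: x ahead of the robot, y to its left, z up, the work surface at z = 0. Lengths are in m, angles in rad, forces in N, time in s.
With the tool pointing down it reaches from about 0.25 to 0.725 m from the base axis. Payload 4 kg.
Tool frame: the origin (TCP) lies on the front face of the gripper's body, between the roots of the fingers; the fingertips stand 73 mm ahead of it and the grasp point (between the pads) lies 54 mm ahead of it; z points along the fingers, y is the line along which they close (so a half turn about z gives the same grasp; the last joint's range is limited). The gripper opens to 85 mm and grips with 20 to 120 N. Pads are 22 mm wide; open, the fingers measure 114 mm over their backs; the gripper's body (76 mm by 85 mm) begins 54 mm behind the grasp point. The pads swing forward as they close: fully open they stand 13 mm farther back than shut.
Start: joints at [1.256, 0.241, 0.005, 1.335, 0, 1.571], TCP at [0.155, 0.475, 0.304] pointing down, gripper open.
Joint ranges: [-2.72, 2.72], [-1.05, 1.87], [-1.09, 1.28], [-1.99, 2.15], [-1.42, 1.44], [-3.14, 3.14]. Speed limits (rad/s): [2.79, 2.79, 3.14, 3.14, 3.14, 3.14].

INTERFACE

Orientations are given as a unit quaternion [x, y, z, w].
In Python, from workcell import bot gives the robot as it stands. The module is installed in compiled form; this text tells all that it offers.
- The arm moves only by the tool step_arm, never from a script. Its argument "rows" is a list of rows, each a list of 2 entries, a list of its own where there are three numbers: the shift along the tool's x, y, z in mm, then the turn about the tool's z in degrees. A call has 1 to 12 rows; each row is the pose to reach, as a shift and turn from the pose commanded when the call began, along the tool's axes at that moment; what a row does not reach only later rows make up. A row lasts 1/8 s, in which the tool goes at most 62.5 mm and 10.7 degrees, less where a joint would pass 70% of its speed; a pose out of reach is approached as far as the arm can. A call with a gripper value outside its range is refused whole. "claw" is the gripper's target within -1 to 1 (shut at 1, half-way at 0, fully open at -1), set as the call begins (left out, the last holds). The fingers move at their own pace and stop on an object; the grip force is fixed at half the most. Time passes only in rows, so rows that repeat a pose let the fingers close. It gives the time, the measured TCP pose, the force, the opening and the grip force at its end, in the units of the state.
- bot.get_obs(): the state, without advancing time (a new reading comes with each control period).
- bot.camera(name): name is "side" or "top"; returns (picture, depth): 384x512x3 uint8, red, green, blue; 384x512 float32, m along the optical axis (not along the pixel's ray), 0 where there is no reading.
- bot.camera_params(name): a dict with "fx", "fy", "cx", "cy" (pixels), "pose" (4x4, takes a point from camera to world coordinates). Camera axes: x right, y up, looking along -z (the intrinsics and any distortion apply to the point x, -y, -z); pixel columns grow to the right and rows downward; lengths in m; the calibration is good to about 2 mm. A picture is of the moment at which its call begins. camera_params takes no time and is no camera call.
- bot.job_done(): hands the job in; it is judged then, once.
Trained networks look in the newest picture that a camera, given by its name, has taken for a name from the list of things; names that differ only in an ending like _2 or _b are one class to them, and where a whole thing is asked for, a point or a joint stands for the part that bears it (a point fixed in the world has none). Each returns a list of dicts, best first, with "score" (0 to 1); they miss things now and then, are a little off and sometimes report something else, mostly with a low value. They report only what shows in the picture. A call takes as long as a camera call.
- bot.trace(target, camera): "pixels" (384x512 bool, what is visible of it) and "uv" ([column, row] in pixels, amid what is visible of it).
The state is a dict: "clock": time; "joint_pos": joint angles; "joint_vel": joint speeds; "tau": joint torques, N m; "eef_pos": TCP position; "tool_rot": TCP orientation; "ft_force": force on the tool from outside, world axes, zero at the start; "ft_torque": the same for the moment, N m; "grip_width": finger opening in m; "grasp_force": force on a finger pad.
Only numpy, scipy, OpenCV 4.12 (cv2) and the standard library are available. Lean on these libraries where they do the work, as an engineer would, in place of code of your own. Each camera call takes 0.05 s, during which the arm holds its last target. There are 200 camera calls.

## Working session

There is one attempt and no reset: what is moved stays moved. The work goes in short steps, Python scripts to look and compute and a tool call to move; the robot and the scene stay as the last step left them, time stands still between calls to the robot, and variables do not carry over. Pictures are saved under pics/ and viewed, at most 10 in all, crops included, and the job is handed in when it is done.

Besides the shell and the picture viewer there is one more tool, called after "Call:" as name([rows], argument=value, ...), one row to a line, values as JSON. step_arm: Moves the arm, as the interface text tells. Its arguments: {"type":"object","properties":{"rows":{"type":"array"},"claw":{"type":"number"}},"required":["rows"]}

```bash
mkdir -p pics; cat > h.py <<'E'
import numpy as np, cv2
from workcell import bot
def world(cam,mask,depth):
    p=bot.camera_params(cam); v,u=np.nonzero(mask&(depth>0)); d=depth[v,u]
    P=np.stack([(u-p["cx"])/p["fx"]*d,-(v-p["cy"])/p["fy"]*d,-d,np.ones_like(d)])
    return (np.array(p["pose"])@P)[:3].T
def proj(cam,X):
    p=bot.camera_params(cam); c=np.linalg.inv(p["pose"])@np.append(X,1)
    return p["cx"]+p["fx"]*c[0]/-c[2], p["cy"]-p["fy"]*c[1]/-c[2]
E
python3 - <<'E'
from h import *
np.set_printoptions(precision=4,suppress=True)
o=bot.get_obs(); print(o["clock"],o["eef_pos"],o["tool_rot"],o["grip_width"])
ims=[]
for c in("side","top"):
    im,d=bot.camera(c); ims.append(im); print(c,{k:v for k,v in bot.camera_params(c).items()})
    for n in("knob","shifter","collar","bolt","socket"):
        for r in bot.trace(n,c)[:2]:
            P=world(c,r["pixels"],d)
            print(n,round(r["score"],2),r["uv"],r["pixels"].sum(), np.percentile(P,[2,50,98],axis=0).tolist() if len(P) else None)
    cv2.imwrite(f"pics/{c}0.png",im[:,:,::-1])
E
```

```text
0.0 [0.1547 0.475  0.303 ] [ 0.1567  0.9876 -0.001  -0.0002] 0.08546738805208068
side {'fx': 447.03602450668876, 'fy': 447.03602450668876, 'cx': 251.87972067070527, 'cy': 190.04524518895755, 'pose': array([[ 0.9994,  0.0324, -0.0141,  0.5286],
       [-0.0334,  0.7407, -0.671 , -0.8441],
       [-0.0113,  0.6711,  0.7413,  1.0905],
       [ 0.    ,  0.    ,  0.    ,  1.    ]])}
knob 0.62 [249.9, 143.3] 324 [[0.5296124215782616, 0.1284375031465433, 0.03938852446658593], [0.548671219291923, 0.13822889568348223, 0.20528256929497585], [0.5702752128938815, 0.23530927232612547, 0.2265538498998921]]
knob 0.53 [249.5, 185.9] 3436 [[0.4334421082227382, 0.030527148554623473, 0.0017136719562305472], [0.5457177785314388, 0.10000676710838174, 0.033763570659207764], [0.6497943370012801, 0.19341612675560194, 0.22244542116552565]]
shifter 0.76 [250.8, 186.5] 3558 [[0.430163263463615, 0.030432381005755293, -0.0013986655932989526], [0.5457873016327601, 0.09975108946720462, 0.028967918486430766], [0.6507497957721401, 0.20028049513808832, 0.22210655598965698]]
collar 0.73 [251.5, 145.1] 377 [[0.52869401
[... 887 characters left out ...]
418629, 0.22986656629263835]]
shifter 0.62 [237.1, 193.4] 4333 [[0.43088814560749167, 0.03901681491026783, 0.004492391804759484], [0.5339759807576341, 0.13176232960891215, 0.012066469698590931], [0.6507978788791017, 0.23152427488462202, 0.22616604225641895]]
collar 0.21 [223.1, 182.5] 424 [[0.5277229992446993, 0.12829429587376717, 0.033315626400262144], [0.5488144251808386, 0.1495731291513373, 0.22226256320097137], [0.5872214001911134, 0.17841656589524674, 0.22974247205178516]]
socket 0.45 [257.3, 169.9] 68 [[0.598420133613386, 0.0705333192995122, 0.013669655456042387], [0.610195944823765, 0.0829413088555139, 0.03817536707544278], [0.6269281494044139, 0.096438848741233, 0.04428381103309357]]
```

```bash
python3 - <<'E'
from h import *
a=cv2.imread("pics/side0.png");b=cv2.imread("pics/top0.png")
cv2.imwrite("pics/both.png",np.vstack([cv2.resize(a[60:300,90:410],(533,400)),cv2.resize(b[90:290,110:377],(533,400))])[:800])
i=np.hstack([cv2.resize(a[80:280,150:350],(400,400),interpolation=2),cv2.resize(b[90:290,120:320],(400,400),interpolation=2)]); cv2.imwrite("pics/both.png",i)
from scipy.spatial import ConvexHull
im,d=bot.camera("top"); r=bot.trace("shifter","top")[0]; P=world("top",r["pixels"],d)
Q=P[(P[:,2]<.02)]; m=cv2.minAreaRect(Q[:,:2].astype(np.float32)*1000); print("plate",m)
Q=P[(P[:,2]>.09)&(P[:,2]<.112)]; print("gate",cv2.minAreaRect(Q[:,:2].astype(np.float32)*1000),len(Q))
Q=P[P[:,2]>.215]; print("knob",cv2.minAreaRect(Q[:,:2].astype(np.float32)*1000),Q.mean(0),len(Q))
E
```

```text
plate ((542.82421875, 135.67259216308594), (183.25160217285156, 225.0888214111328), 74.2613296508789)
gate ((541.5470581054688, 135.2087860107422), (96.51419830322266, 114.11820983886719), 74.02213287353516) 1048
knob ((551.244140625, 157.82516479492188), (44.016780853271484, 43.6369514465332), 74.1337890625) [0.55035407 0.15712115 0.22402891] 305
```

View pics/both.png

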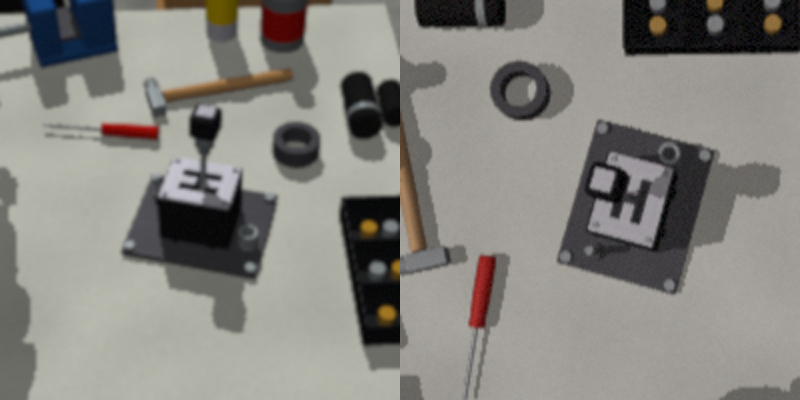

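View pics/top0.png

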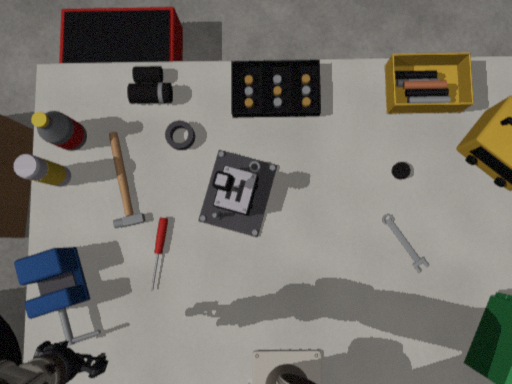

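The top view shows the H gate. The knob is at about (222,182), left of the unit's middle, and the unit is yawed about -16°. The bolt is near-left, the socket far-right, and the hammer and screwdriver lie to the left. I'll shut the gripper and approach from the left, staying above the knob.

Call:
step_arm([
  [[-55, -13, 0], -2],
  [[-110, -26, 0], -2],
  [[-165, -39, 0], -2],
  [[-220, -52, 0], -2],
  [[-275, -65, 0], -2],
  [[-330, -78, 0], -2],
  [[-385, -90, 0], -2],
  [[-440, -102, 0], -2],
  [[-469, -108, 0], -2],
  [[-469, -108, 0], -2],
  [[-469, -108, 0], -2],
], claw=1)

```text
clock: 2.08
eef_pos: [0.5668, 0.2277, 0.3036]
tool_rot: [0.139, 0.99, -0.0, -0.001]
ft_force: [0.4, -0.4, -0.1]
grip_width: 0.0002
grasp_force: 0.0
```

```bash
cat >> h.py <<'E'
C=np.array([.542,.1355]); th=np.radians(-15.9); F=np.array([np.cos(th),np.sin(th)]); L=np.array([-F[1],F[0]])
def unit(P): P=np.asarray(P); return np.column_stack([(P[:,:2]-C)@F,(P[:,:2]-C)@L,P[:,2]])*1000
def look(tag,show=True):
    np.set_printoptions(precision=3,suppress=True)
    o=bot.get_obs(); print("t",o["clock"],"tcp unit",unit(o["eef_pos"][None]),"rot",o["tool_rot"],"ft",o["ft_force"],o["grip_width"])
    im,d=bot.camera("top"); im2,d2=bot.camera("side")
    U=unit(world("top",d>0,d)); n=(abs(U[:,0])<110)&(abs(U[:,1])<75)&(U[:,2]>185)
    for c in("top","side"):
        for r in bot.trace("knob",c)[:1]:
            u=unit(world(c,r["pixels"],d if c=="top" else d2)); u=u[u[:,2]>180]
            if len(u): print(c,r["score"],len(u),np.percentile(u,[3,50,97],axis=0))
    i=np.hstack([cv2.resize(im2[80:280,150:350],(400,400),interpolation=2),cv2.resize(im[90:290,120:320],(400,400),interpolation=2)])
    cv2.imwrite(f"pics/{tag}.png",i[:,:,::-1])
E
python3 -c "
from h import *
look('p1')
im,d=bot.camera('side'); u=unit(world('side',d>0,d)); n=(u[:,1]>70)&(u[:,1]<125)&(abs(u[:,0])<40)&(u[:,2]>200)&(u[:,2]<300); u=u[n]; 
for z in range(200,300,10):
  q=u[(u[:,2]>=z)&(u[:,2]<z+10)]
  if len(q): print(z,len(q),np.percentile(q,[3,97],axis=0)[:,:2].ravel())
"
```

```text
t 2.075 tcp unit [[ -1.407  95.509 303.646]] rot [ 0.139  0.99  -0.    -0.001] ft [ 0.441 -0.426 -0.108] 0.00018815175837698977
top 0.64 350 [[-18.993   0.194 201.39 ]
 [  1.004  20.281 223.875]
 [ 22.336  43.691 230.528]]
side 0.54 251 [[-13.991  -3.821 192.334]
 [  7.513   3.799 216.747]
 [ 26.481  35.691 226.539]]
220 3 [-5.607 88.223  6.117 90.018]
230 10 [-11.518  81.123   9.587  88.382]
240 21 [-10.827  77.633  10.127  90.434]
250 24 [-10.931  77.406   9.549  91.378]
260 4 [  3.735  79.204   9.878 103.436]
270 8 [  1.652  76.038  11.405 121.433]
280 8 [  6.119  77.482  11.222 114.35 ]
290 17 [ -9.97   75.183  15.038 105.787]
```

View pics/p1.png

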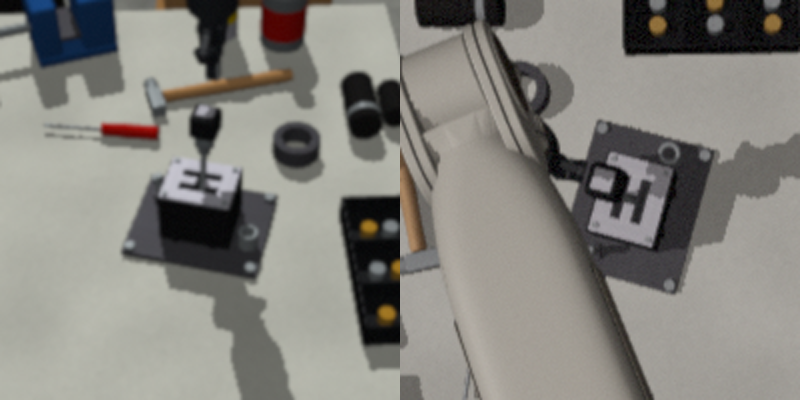

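Call:
step_arm([
  [[0, 0, 20], 0],
  [[0, 0, 40], 0],
  [[0, -20, 40], 0],
  [[0, -30, 40], 0],
  [[0, -36, 40], 0],
  [[0, -42, 40], 0],
  [[0, -48, 40], 0],
  [[0, -54, 40], 0],
  [[0, -60, 40], 0],
  [[0, -66, 40], 0],
  [[0, -72, 40], 0],
  [[0, -72, 40], 0],
])

```text
clock: 3.82
eef_pos: [0.5472, 0.1577, 0.2639]
tool_rot: [0.14, 0.99, -0.0, -0.0]
ft_force: [0.2, 1.1, -0.3]
grip_width: -0.0002
grasp_force: 0.4
```

Call:
step_arm([
  [[0, -4, 0], 0],
  [[0, -8, 0], 0],
  [[0, -11, 0], 0],
  [[0, -14, 0], 0],
  [[0, -14, 0], 0],
])

```text
clock: 4.45
eef_pos: [0.5435, 0.1446, 0.2639]
tool_rot: [0.14, 0.99, -0.0, -0.0]
ft_force: [0.1, 1.0, 0.7]
grip_width: 0.0002
grasp_force: 0.5
```

```bash
python3 -c "
from h import *
look('p2')"
```

```text
t 4.45 tcp unit [[ -1.069   9.128 263.864]] rot [ 0.14  0.99 -0.   -0.  ] ft [0.109 0.994 0.701] 0.0001667890166241618
top 0.45 18 [[-16.741 -46.478 219.061]
 [  2.828 -37.949 221.471]
 [ 21.464 -23.051 224.21 ]]
side 0.8 268 [[-12.91  -53.486 188.045]
 [  8.416 -43.275 217.897]
 [ 26.419 -15.347 226.874]]
```

View pics/p2.png

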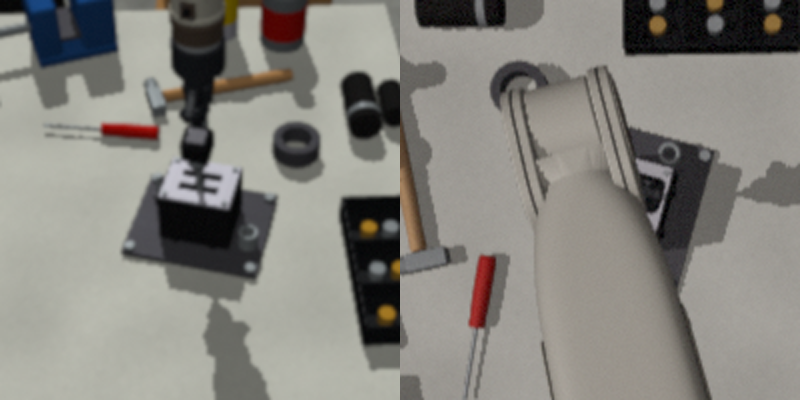

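The lever is leaning right, with the knob at about (197,140) in the side half, but the force is still low, so it isn't at the stop. I'll nudge it further.

Call:
step_arm([
  [[0, -2, 0], 0],
  [[0, -4, 0], 0],
  [[0, -5, 0], 0],
  [[0, -5, 0], 0],
])

```text
clock: 5.15
eef_pos: [0.5421, 0.1399, 0.2637]
tool_rot: [0.14, 0.99, -0.0, -0.0]
ft_force: [0.4, 1.1, -0.8]
grip_width: 0.0001
grasp_force: 0.5
```

Call:
step_arm([
  [[0, -1, 0], 0],
  [[0, -2, 0], 0],
  [[0, -2, 0], 0],
])

```text
clock: 5.52
eef_pos: [0.5416, 0.1381, 0.2639]
tool_rot: [0.14, 0.99, -0.0, -0.0]
ft_force: [0.1, 1.6, 0.5]
grip_width: -0.0003
grasp_force: 0.6
```

Call:
step_arm([
  [[0, -1, 0], 0],
  [[0, -2, 0], 0],
  [[0, -2, 0], 0],
])

```text
clock: 5.9
eef_pos: [0.541, 0.1361, 0.2639]
tool_rot: [0.14, 0.99, -0.0, -0.0]
ft_force: [0.4, 1.0, -0.1]
grip_width: 0.0001
grasp_force: 0.5
```

Call:
step_arm([
  [[0, -1, 0], 0],
  [[0, -2, 0], 0],
  [[0, -2, 0], 0],
])

```text
clock: 6.28
eef_pos: [0.5406, 0.1346, 0.2639]
tool_rot: [0.139, 0.99, 0.0, 0.0]
ft_force: [0.7, 3.4, -0.4]
grip_width: 0.0001
grasp_force: 1.3
```

Call:
step_arm([
  [[0, -1, 0], 0],
  [[0, -1, 0], 0],
])

```text
clock: 6.52
eef_pos: [0.5403, 0.1337, 0.2638]
tool_rot: [0.139, 0.99, 0.0, -0.0]
ft_force: [1.6, 4.6, -2.3]
grip_width: -0.0002
grasp_force: 1.9
```

```bash
python3 -c "
from h import *
look('p3')"
```

```text
t 6.525 tcp unit [[ -1.111  -2.194 263.823]] rot [ 0.139  0.99   0.    -0.   ] ft [ 1.587  4.582 -2.267] -0.0001832845150108318
side 0.67 269 [[-12.983 -62.932 187.083]
 [  8.396 -51.989 216.791]
 [ 26.264 -25.788 224.745]]
```

Call:
step_arm([
  [[0, 10, 0], 0],
  [[0, 25, 0], 0],
  [[30, 25, 0], 0],
  [[60, 25, 0], 0],
  [[60, 0, 0], 0],
  [[60, -34, 0], 0],
  [[60, -34, 0], 0],
  [[45, -34, 0], 0],
  [[40, -34, 0], 0],
  [[40, -34, 0], 0],
])

```text
clock: 7.98
eef_pos: [0.4933, 0.1121, 0.2636]
tool_rot: [0.139, 0.99, -0.0, -0.0]
ft_force: [0.1, -0.3, 0.4]
grip_width: 0.0003
grasp_force: 0.0
```

```bash
python3 -c "
from h import *
look('p4')"
```

```text
t 7.975 tcp unit [[-40.465 -35.89  263.577]] rot [ 0.139  0.99  -0.    -0.   ] ft [ 0.115 -0.304  0.419] 0.0003050412492094284
side 0.87 276 [[-13.833 -62.278 184.983]
 [  7.54  -52.266 215.674]
 [ 26.158 -24.698 224.618]]
```

View pics/p4.png

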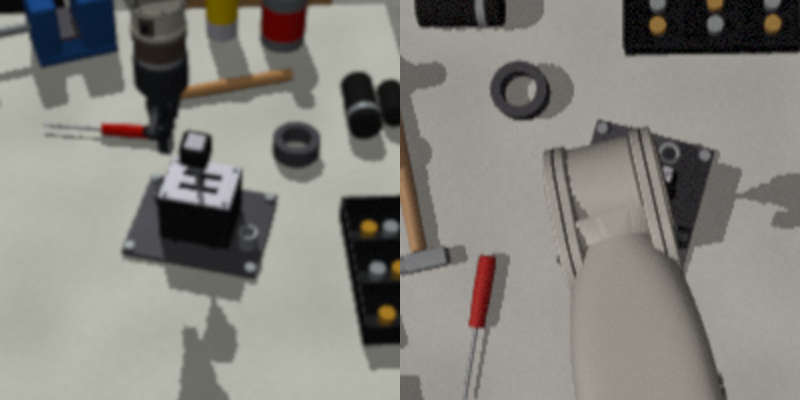

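The lever stayed in the right lane with its knob at about (195,145). The fingers are behind it at about (165,140), not touching. Next I'll push it forward.

Call:
step_arm([
  [[-6, 0, 0], 0],
  [[-12, 0, 0], 0],
  [[-18, 0, 0], 0],
  [[-24, 0, 0], 0],
  [[-30, 0, 0], 0],
  [[-35, 0, 0], 0],
  [[-40, 0, 0], 0],
  [[-45, 0, 0], 0],
  [[-50, 0, 0], 0],
  [[-50, 0, 0], 0],
])

```text
clock: 9.43
eef_pos: [0.5408, 0.0978, 0.2636]
tool_rot: [0.14, 0.99, -0.0, -0.0]
ft_force: [-1.3, 1.0, -0.6]
grip_width: -0.0002
grasp_force: 0.5
```

Call:
step_arm([
  [[-2, 0, 0], 0],
  [[-4, 0, 0], 0],
  [[-6, 0, 0], 0],
  [[-6, 0, 0], 0],
])

```text
clock: 9.93
eef_pos: [0.5464, 0.0962, 0.2639]
tool_rot: [0.14, 0.99, -0.0, 0.0]
ft_force: [-1.5, -0.5, -1.1]
grip_width: 0.0006
grasp_force: 0.7
```

Call:
step_arm([
  [[-2, 0, 0], 0],
  [[-4, 0, 0], 0],
  [[-4, 0, 0], 0],
])

```text
clock: 10.3
eef_pos: [0.5503, 0.0951, 0.264]
tool_rot: [0.14, 0.99, 0.0, 0.0]
ft_force: [-1.0, -0.6, -0.3]
grip_width: -0.0001
grasp_force: 0.6
```

Call:
step_arm([
  [[-2, 0, 0], 0],
  [[-4, 0, 0], 0],
  [[-4, 0, 0], 0],
])

```text
clock: 10.68
eef_pos: [0.5541, 0.094, 0.2639]
tool_rot: [0.14, 0.99, -0.0, 0.0]
ft_force: [-2.0, -0.1, -0.4]
grip_width: -0.0004
grasp_force: 0.7
```

Call:
step_arm([
  [[-2, 0, 0], 0],
  [[-3, 0, 0], 0],
  [[-3, 0, 0], 0],
])

```text
clock: 11.05
eef_pos: [0.5564, 0.0933, 0.2636]
tool_rot: [0.139, 0.99, -0.0, -0.001]
ft_force: [-3.3, 0.9, -1.2]
grip_width: 0.0
grasp_force: 1.6
```

```bash
python3 -c "
from h import *
look('p5')"
```

```text
t 11.05 tcp unit [[ 25.452 -36.649 263.637]] rot [ 0.139  0.99  -0.    -0.001] ft [-3.26   0.881 -1.248] 4.935825091142128e-05
side 0.8 247 [[ 38.648 -60.806 182.438]
 [ 59.405 -50.249 207.59 ]
 [ 79.511 -25.153 217.313]]
```

View pics/p5.png

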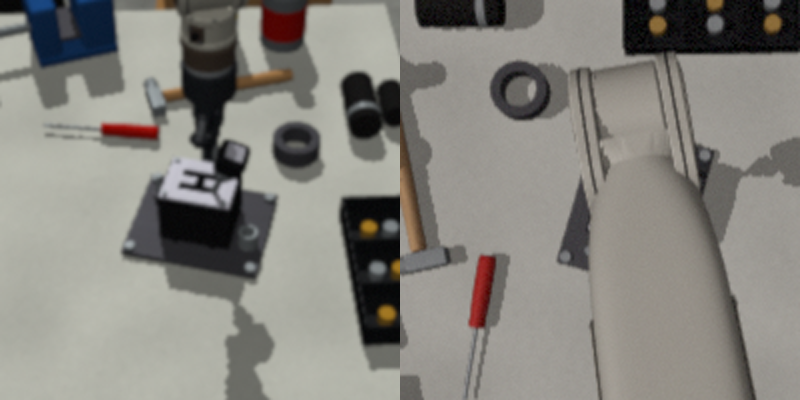

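The knob is now forward at about (233,155) in the side half, with roughly 52 mm of travel. The force is rising, so I'll press on to the stop.

Call:
step_arm([
  [[-1, 0, 0], 0],
  [[-2, 0, 0], 0],
  [[-2, 0, 0], 0],
])

```text
clock: 11.62
eef_pos: [0.5583, 0.0927, 0.2636]
tool_rot: [0.139, 0.99, -0.0, -0.001]
ft_force: [-5.5, 1.2, -0.8]
grip_width: -0.0
grasp_force: 2.3
```

Call:
step_arm([
  [[-1, 0, 0], 0],
  [[-2, 0, 0], 0],
  [[-2, 0, 0], 0],
  [[-2, 0, 0], 0],
])

```text
clock: 12.12
eef_pos: [0.5596, 0.0923, 0.2633]
tool_rot: [0.139, 0.99, 0.0, -0.002]
ft_force: [-6.7, 1.8, -1.8]
grip_width: 0.0001
grasp_force: 2.8
```

The force has climbed to about 7 N, well above the 2 N friction, so it's at the stop. I'll back off and check.

Call:
step_arm([
  [[10, 0, 0], 0],
  [[30, 0, 0], 0],
  [[60, 0, 0], 0],
  [[90, 0, 0], 0],
  [[110, 0, -30], 0],
  [[140, 20, -60], 0],
  [[190, 60, -60], 0],
  [[240, 110, -60], 0],
  [[240, 110, -60], 0],
  [[240, 110, -60], 0],
])

```text
clock: 13.38
eef_pos: [0.3608, 0.2647, 0.3246]
tool_rot: [0.139, 0.99, 0.001, 0.001]
ft_force: [0.5, 0.5, 0.2]
grip_width: -0.0002
grasp_force: 0.0
```

```bash
python3 -c "
from h import *
look('p6')"
```

```text
t 13.375 tcp unit [[-209.685   74.62   324.596]] rot [0.139 0.99  0.001 0.001] ft [0.459 0.489 0.215] -0.00019622442997849508
top 0.89 298 [[ 32.755 -53.554 195.072]
 [ 52.552 -34.476 212.534]
 [ 75.145 -15.433 220.212]]
side 0.76 258 [[ 37.099 -60.751 183.06 ]
 [ 59.451 -49.046 206.912]
 [ 80.401 -24.037 217.78 ]]
```

View pics/p6.png

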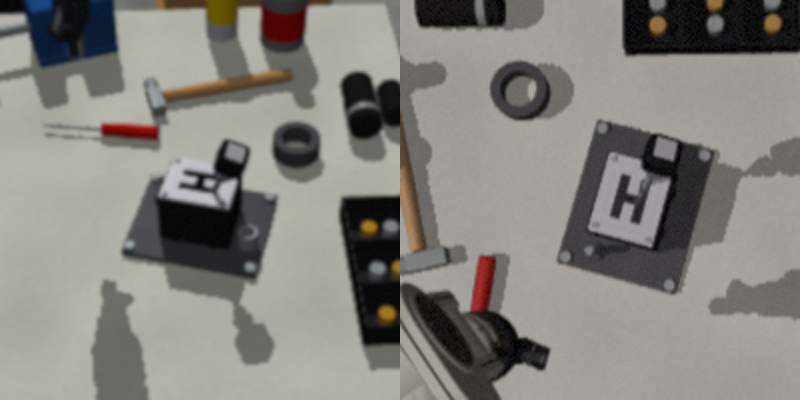

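The knob is in the third slot, at about (663,153) in the top half and (232,157) in the side half, and the arm is clear. I'll check the swing angle before handing in.

```bash
python3 -c "
from h import *
np.set_printoptions(precision=3,suppress=True)
from scipy.optimize import least_squares
for c in('top','side'):
    im,d=bot.camera(c); m=bot.trace('knob',c)[0]['pixels']; g=im.mean(2)
    u=unit(world(c,m,d)); gg=g[m&(d>0)]; t=u[(gg>100)&(u[:,2]>195)]
    med=np.median(t,0); n=np.linalg.svd(t-t.mean(0))[2][2]; n*=np.sign(n[2])
    print(c,len(t),t.mean(0),'normal',n,'shift',np.arctan2(n[0],n[2]),'from centre shift',np.arctan2(t.mean(0)[0],t.mean(0)[2]-32),'sel',np.arctan2(-t.mean(0)[1],t.mean(0)[2]-32))
    # whole-knob centre in start image
im=cv2.imread('pics/top0.png')
for s in(.24,.28,.32):
    a=.2; e=np.array([np.sin(s)*np.cos(a),-np.sin(a),np.cos(s)*np.cos(a)]); X=np.array([*C,.032])+.195*np.array([*(F*e[0]+L*e[1]),e[2]])
    print(s,*[np.round(proj(c,X),1) for c in('top','side')])
for c in('top','side'):
    im,d=bot.camera(c); m=bot.trace('knob',c)[0]['pixels']; v,u=np.nonzero(m&(im.mean(2)>100)&(d>0)); z=world(c,m&(im.mean(2)>100)&(d>0),d)[:,2]; k=z>.195; print(c,u[k].mean(),v[k].mean())
"
```

```text
top 92 [ 63.498 -36.73  213.214] normal [ 0.407 -0.17   0.897] shift 0.4261097012550269 from centre shift 0.3370357523747344 sel 0.19997892469841153
side 74 [ 63.675 -36.109 211.45 ] normal [ 0.104 -0.074  0.992] shift 0.10486298380192781 from centre shift 0.3409764767242034 sel 0.19857074807804792
0.24 [251.  170.8] [260.7 153.3]
0.28 [251.8 168.1] [263.3 154.2]
0.32 [252.6 165.4] [265.7 155.2]
top 252.2872340425532 163.95744680851064
side 267.05333333333334 155.41333333333333
```

Both views agree: shift is about 0.32–0.34, at the stop, and select is about 0.20. Handing in.

```bash
python3 -c "
from workcell import bot
print(bot.job_done())"
```

```text
the job is handed in; nothing more can be done
None
```

The lever is fully home in third, pushed there without gripping, with the arm clear; the camera check put shift at about 0.32–0.34 rad and select at about 0.20, and the job was handed in with no verdict shown.

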